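# Clip a new light tube into the sprung desk lamp

## Task

Take the new light tube out of the organiser's pen rest and press it, level, down between the two spring clips of the desk lamp's upturned head until it has snapped fully home at both ends. Then let go of it and switch the lamp on with the push button on its base. The lamp's sprung arm sinks under your hand and the tube is glass: press only until you feel the snap, never harder than about 18 N and never down to the arm's stop, and leave the other things on the desk where they are.

Things in the scene. Friction and masses are not known exactly. Their poses are not given: they have to be found in the camera images.
- tube: New light tube: amber-tinted opal glass cylinder, 20 mm diameter, 190 mm long, 72 to 117 g, with aluminium end caps whose last 6 mm taper to 7 mm diameter. Lies level across the organiser's two pen rests, its middle free from below for fingers (37 mm from axis to desk tray floor). Origin at its centre; y along its axis; z up at the start. Either end may go to either clip.
- seat (a point): Centre of the tube's axis once home in the lamp head; y along the tube, z up, x to the post. 60 mm below runs the 30 mm wide yoke bar; V saddles at |y| 78-88 mm carry the tube. Brass leaf clips at both ends, their noses 9 mm above the axis: the tube meets them about 18 mm above home, they spring out 4 mm, the force can ease with the tube caught 8 to 10 mm high, then they close over its tapers and pull it home.
- lamp_arm (a joint): Angle of the lamp's sprung parallel arm (rad), + is up, 0.07 to 0.11 at rest, lower stop at -0.08 (about 19 N). 200 mm long: the head stays level, moves 2 mm per 0.01 rad and under 2 mm sideways. It gives 2 mm per N after about 1 N of friction and rises again when let go. Home takes 8 to 15 N of push, so the head sinks 12 to 30 mm first; then the force drops sharply.
- switch (a joint): Travel of the lamp's green push button, 0 = up, 0.006 m = fully down (4 N); it springs back. Counts as switched on when it passes 0.004 m.
- switch_top (a point): Centre of the top of the lamp's green push button (28 mm diameter, vertical, on a 44 mm black collar on the base plate; top 40 mm above the desk). 145 mm towards the post and 85 mm to the left of the seat's centre, clear above.
- lamp: Desk lamp, fixed: grey base plate 190 x 220 x 18 mm and a 170 mm high post, 230 mm beyond the seat, with two parallel steel arms (tops under 110 mm) to the white U-shaped head, which faces up. Origin on the desk under the seat; x from the seat to the post. Parts that hold the tube belong to it.
- organiser: White plastic desk organiser, fixed, 280 x 240 mm: in front a tray (18 mm rim) with the two notched pen rests (at y = -65 and 65 mm) that carry the tube with its axis 42 mm above the desk, behind it (from x = 120 mm) four slots leaning back, 60 to 135 mm high. Origin on the desk under the middle between the rests; x to the slots.
- abacus: Wooden abacus lying flat, 152 x 240 x 26 mm, origin under its centre; a bystander.
- cup: Green ceramic cup with pencils, 80 mm wide, 150 mm high with the pencils; origin under its centre; a bystander.
- paperweight: Clear acrylic paperweight, 68 mm wide, 38 mm high; origin under its centre; a bystander.
- stapler: Red and black stapler, 135 x 34 x 58 mm, origin under its centre; a bystander.
- notebook: Blue notebook, 150 x 105 x 14 mm, with a pencil on it; origin under its centre; a bystander.
- eraser: Small eraser, 22 x 45 x 12 mm, in the organiser's tray in front of the tube; origin under its centre; a bystander.

How it is judged:
By the outcome, as a careful person would: the job done as asked, in the order asked, and still so for the second after the job is handed in, with the robot touching nothing.
It also fails if it takes over 72 s, if anything falls off the work surface, if the arm or the gripper's body presses on something with over 40 N, if the wrist force passes 120 N, or if a joint passes its speed limit or range.

## Robot

A 6-joint arm with a two-finger parallel gripper is mounted at the origin on the work surface. World frame = base frame: x ahead of the robot, y to its left, z up, the work surface at z = 0. Lengths are in m, angles in degrees, forces in N, time in s.
With the tool pointing down it reaches from about 0.275 to 1 m from the base axis. Payload 8.4 kg.
Tool frame: the origin (TCP) lies where the fingers leave the gripper's body, on its centre line; the fingertips stand 73 mm ahead of it and the grasp point (between the pads) lies 54 mm ahead of it (r.grasp_offset is the distance from the TCP to the grasp point, in m); z points along the fingers, y is the line along which they close (so a half turn about z gives the same grasp; the last joint's range is limited). The gripper opens to 85 mm and grips with 20 to 120 N. Pads are 22 mm wide; open, the fingers measure 114 mm over their backs; the gripper's body (76 mm by 85 mm) begins 54 mm behind the grasp point. The pads swing forward as they close: fully open they stand 13 mm farther back than shut.
Start: joints at [-68.491, 20.225, 93.587, -0, 66.188, -0.138], TCP at [0.231, -0.581, 0.304] pointing down, gripper open.
Joint ranges: [-150.9, 150.9], [-52.94, 120.26], [3.33, 152.33], [-74.26, 254.26], [0, 154.13], [-172.89, 172.89]. Speed limits (degrees/s): [127.2, 127.2, 159.86, 180, 180, 180].

## Interface

Orientations are given as [roll, pitch, yaw] about the fixed x, y, z axes, in that order (R = Rz(yaw) Ry(pitch) Rx(roll)).
In Python, from workcell import r gives the robot as it stands.
- The arm moves only by the tool apply_moves, never from a script. Its argument "increments" is a list of rows, each an object with "translation": the shift along the tool's x, y, z in cm, a list of three; "rotation": the turn, a rotation vector about the tool's x, y, z in rad, a list of three. A call has 1 to 12 rows; each row shifts and turns the commanded pose from where the row before left it, along the tool's axes as they then stand; what a row does not reach is not made up. A row lasts 1/10 s, in which the tool goes at most 50 mm and 8.59 degrees, less where a joint would pass 70% of its speed; a pose out of reach is approached as far as the arm can. A call with a gripper value outside its range is refused whole. "gripper" is the opening in per cent of the stroke, from 0 (shut) to 100 (fully open), set as the call begins (left out, the last holds). The fingers move at their own pace and stop on an object; "newtons" is the grip in N (left out, the last holds). Time passes only in rows, so rows that do not move let the fingers close. It gives the time, the measured TCP pose, the force, the opening and the grip force at its end, in the units of the state.
- r.get_state(): the state, without advancing time (a new reading comes with each control period).
- r.snapshot(name): name is "scene" or "top" or "wrist"; returns (picture, depth): 400x640x3 uint8, blue, green, red; 400x640 float32, m along the optical axis (not along the pixel's ray), 0 where there is no reading.
- r.calibration(name): a dict with "intrinsics" (3x3 intrinsics, pixels), "dist_coeffs" ([k1, k2, p1, p2, k3] as OpenCV has them; the pictures are not rectified), "cam_to_world" (4x4, takes a point from camera to world coordinates); the wrist camera has in their place "T_tool_cam" (4x4, takes a point from camera to tool coordinates, whose origin is the TCP and whose axes are the flange's). Camera axes: x right, y down, z forward; pixel columns grow to the right and rows downward; lengths in m; the calibration is good to about 2 mm. A picture is of the moment at which its call begins: read the wrist's pose just before it. calibration takes no time and is no camera call.
- r.sign_off(): hands the job in; it is judged then, once.
The state is a dict: "time": time; "qpos": joint angles; "joint_velocities": joint speeds; "tau": joint torques, N m; "tool_pos": TCP position; "eef_rot": TCP orientation; "ft_force": force on the tool from outside, world axes, zero at the start; "wrist_torque": the same for the moment, N m; "opening": finger opening in m; "gripper_force": force on a finger pad.
Only numpy, scipy, OpenCV 4.12 (cv2) and the standard library are available. Lean on these libraries where they do the work, as an engineer would, in place of code of your own. Each camera call takes 0.05 s, during which the arm holds its last target. There are 200 camera calls.

## Working session

There is one attempt and no reset: what is moved stays moved. The work goes in short steps, Python scripts to look and compute and a tool call to move; the robot and the scene stay as the last step left them, time stands still between calls to the robot, and variables do not carry over. Pictures are saved under pics/ and viewed, at most 11 in all, crops included, and the job is handed in when it is done.

Besides the shell and the picture viewer there is one more tool, called as name([rows], argument=value, ...), one row to a line, values as JSON. apply_moves: Moves the arm, as the interface text tells. Its arguments: {"type":"object","properties":{"increments":{"type":"array"},"gripper":{"type":"number"},"newtons":{"type":"number"}},"required":["increments"]}

```bash
mkdir -p pics
cat > h.py <<'E'
import numpy as np, cv2
from workcell import r
from scipy.spatial.transform import Rotation as R
def snap(n,f=None):
    s=r.get_state(); p,d=r.snapshot(n); c=r.calibration(n)
    if n=="wrist":
        T=np.eye(4);T[:3,:3]=R.from_euler('xyz',s['eef_rot'],degrees=True).as_matrix();T[:3,3]=s['tool_pos'];T=T@np.array(c['T_tool_cam'])
    else: T=np.array(c['cam_to_world'])
    if f: cv2.imwrite('pics/'+f,p); np.savez('pics/'+f+'.npz',p=p,d=d,T=T,K=c['intrinsics'],D=c['dist_coeffs'])
    return p,d
def load(f): return dict(np.load('pics/'+f+'.npz'))
def ray(q,u,v):
    n=cv2.undistortPoints(np.array([[[u,v]]],float),q['K'],q['D'])[0,0]
    return np.array([n[0],n[1],1.])
def pix(q,u,v,z=None):
    "world point by depth, or by height z"
    a=ray(q,u,v);T=q['T']
    if z is None:
        return T[:3,:3]@(a*np.median(q['d'][int(v)-1:int(v)+2,int(u)-1:int(u)+2]))+T[:3,3]
    w=T[:3,:3]@a;return T[:3,3]+w*(z-T[2,3])/w[2]
def cloud(q):
    h,w=q['d'].shape;uu,vv=np.meshgrid(np.arange(w),np.arange(h))
    n=cv2.undistortPoints(np.stack([uu,vv],-1).reshape(-1,1,2).astype(float),q['K'],q['D']).reshape(h,w,2)
    P=np.dstack([n,np.ones((h,w))])*q['d'][...,None]
    return P@q['T'][:3,:3].T+q['T'][:3,3]
E
python3 -c "
from h import *
print(r.get_state());snap('scene','s1.png');snap('top','t1.png');print(load('t1.png')['T'],r.calibration('wrist')['T_tool_cam'])"
```

```text
{'time': 0.0, 'qpos': array([-6.84920319e+01,  2.02610711e+01,  9.36313469e+01,  6.72080030e-04,
        6.61896152e+01, -1.39641785e-01]), 'joint_velocities': array([ 0.01738362,  0.04915539, -0.10644013, -0.05376482, -0.02612957,
        0.0663142 ]), 'tau': array([-2.49342411e-03, -6.05259418e+01, -3.42069268e+01, -2.50685289e-04,
        9.50804504e-03, -2.74541128e-05]), 'tool_pos': array([ 0.23039349, -0.58055028,  0.3031601 ]), 'eef_rot': array([-1.79917969e+02, -8.14417897e-04,  2.16473375e+01]), 'ft_force': array([-0.39348235, -0.15920929,  0.27847251]), 'wrist_torque': array([-0.00835813,  0.02735829,  0.02659833]), 'gripper_force': 0.0, 'opening': 0.08583548191893509}
[[ 0.00432785 -0.98852685  0.15098322  0.35041125]
 [-0.99998217 -0.00489941 -0.00341382  0.00268437]
 [ 0.00411438 -0.15096575 -0.98853043  1.38297624]
 [ 0.          0.          0.          1.        ]] [[-1.21407337e-03 -9.54607375e-01 -2.97864542e-01  7.60551715e-02]
 [ 9.99999229e-01 -1.23667435e-03 -1.12581304e-04 -2.14715177e-04]
 [-2.60890496e-04 -2.97864449e-01  9.54608141e-01 -6.99364617e-02]
 [ 0.00000000e+00  0.00000000e+00  0.00000000e+00  1.00000000e+00]]
```

View pics/t1.png

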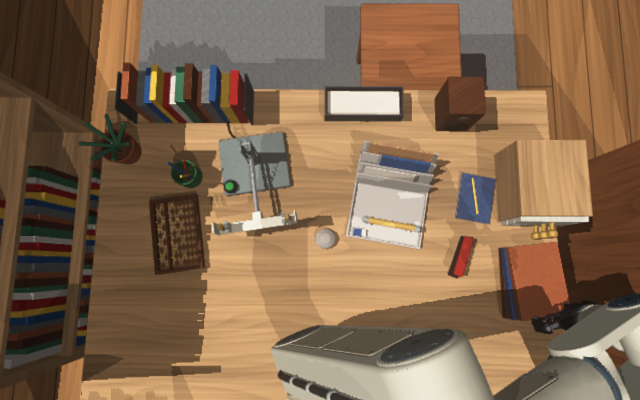

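View pics/s1.png

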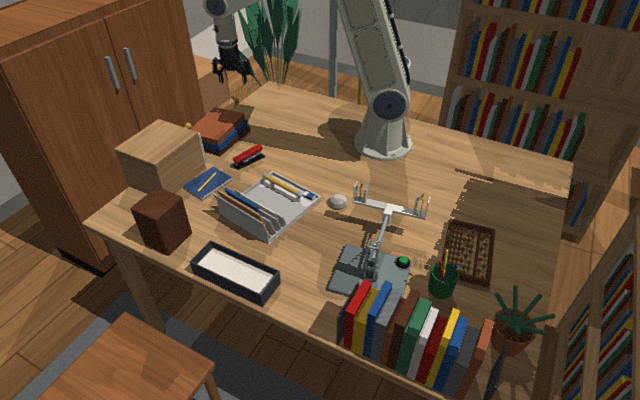

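The top view shows the tube from about (362,219) to (419,230) and the lamp head's bar from (213,231) to (297,213). The button is at (231,187) and the post at (247,147). The eraser is at (357,232), in front of the tube's left end.

```bash
python3 -c "
from h import *
q=load('t1.png')
for n,u,v,z in [('tubeL',362,219,.042),('tubeR',419,230,.042),('headL',213,231,.12),('headR',297,213,.12),('btn',231,187,.04),('post',247,147,.17),('eraser',357,232,.012)]:
  print(n,pix(q,u,v,z).round(3),pix(q,u,v).round(3))
hsv=cv2.cvtColor(q['p'],cv2.COLOR_BGR2HSV)
m=(hsv[...,0]>12)&(hsv[...,0]<28)&(hsv[...,1]>90)&(hsv[...,2]>120); m[:, :350]=0;m[:,430:]=0;m[:210]=0;m[240:]=0
P=cloud(q)
v,u=np.nonzero(m&(P[...,2]>.03)); X=P[v,u]; print(len(u),X.mean(0),u.min(),u.max(),v.min(),v.max())
w,V=np.linalg.eigh(np.cov(X[:,:2].T));print(V[:,1],np.degrees(np.arctan2(V[1,1],V[0,1])))
G=(hsv[...,1]>120)&(hsv[...,0]>45)&(hsv[...,0]<75); G[:,:210]=0;G[:,250:]=0
v,u=np.nonzero(G);print(u.mean(),v.mean(),np.median(P[v,u],0))
# head heights
S=P[205:240,208:302].reshape(-1,3);S=S[S[:,2]>.05];print(len(S),np.percentile(S[:,2],[5,25,50,75,95,100]),S.mean(0))
cv2.imwrite('pics/tz.png',cv2.resize(q['p'][130:250,190:310],None,fx=5,fy=5,interpolation=cv2.INTER_CUBIC))
"
```

```text
tubeL [ 0.494 -0.113  0.042] [ 0.494 -0.113  0.045]
tubeR [ 0.46  -0.294  0.042] [ 0.46  -0.292  0.049]
headL [0.448 0.338 0.12 ] [0.444 0.324 0.173]
headR [0.503 0.089 0.12 ] [0.518 0.097 0.002]
btn [0.596 0.308 0.04 ] [0.597 0.309 0.039]
post [0.693 0.236 0.17 ] [0.735 0.265 0.019]
eraser [ 0.455 -0.099  0.012] [ 0.455 -0.099  0.016]
256 [ 0.47822532 -0.20435106  0.05551342] 369 414 218 230
[0.10728178 0.99422866] 83.84135452931328
228.9814814814815 185.7037037037037 [0.60006682 0.31486233 0.03944543]
1037 [0.1036326  0.10854418 0.11103986 0.13564995 0.18065266 1.38297624] [0.47033662 0.21211707 0.14054485]
```

View pics/tz.png

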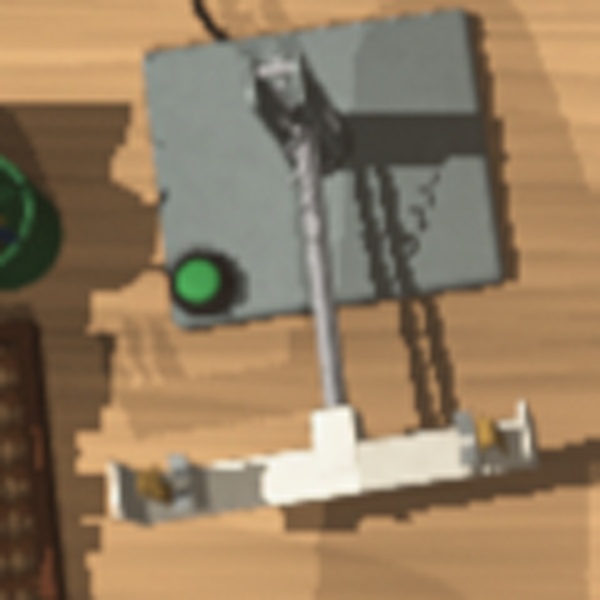

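The enlarged crop shows the brass clips at about crop (155,482) and (487,432). The bar's T-joint is at (335,440) and the button at (197,280). The lamp's yaw is about +7°. Next I'll move the wrist camera over the tube.

```bash
cat >> h.py <<'E'
def to(x,y,z,yaw,s=None):
    s=s or r.get_state(); M=R.from_euler('xyz',s['eef_rot'],degrees=True)
    N=R.from_euler('xyz',[180,0,yaw],degrees=True)
    print('cm',(M.inv().apply(np.array([x,y,z])-s['tool_pos'])*100).round(2),'rot',(M.inv()*N).as_rotvec().round(4))
E
python3 -c "
from h import *
to(.478,-.204,.26,79.4)"
```

```text
cm [ 36.91 -25.87   4.35] rot [-1.200e-03 -6.000e-04 -1.008e+00]
```

apply_moves([
  {"translation": [3.69, -2.59, 0.43], "rotation": [0, 0, 0]},
  {"translation": [3.69, -2.59, 0.43], "rotation": [0, 0, 0]},
  {"translation": [3.69, -2.59, 0.43], "rotation": [0, 0, 0]},
  {"translation": [3.69, -2.59, 0.43], "rotation": [0, 0, 0]},
  {"translation": [3.69, -2.59, 0.43], "rotation": [0, 0, 0]},
  {"translation": [3.69, -2.59, 0.43], "rotation": [0, 0, 0]},
  {"translation": [3.69, -2.59, 0.43], "rotation": [0, 0, 0]},
  {"translation": [3.69, -2.59, 0.43], "rotation": [0, 0, 0]},
  {"translation": [3.69, -2.59, 0.43], "rotation": [0, 0, 0]},
  {"translation": [3.69, -2.59, 0.43], "rotation": [0, 0, 0]},
])

```text
time: 1.1
tool_pos: [0.4786, -0.2023, 0.2606]
eef_rot: [-180.0, 0.0, 21.6]
ft_force: [-0.1, -0.7, 0.4]
opening: 0.0853
gripper_force: 0.0
```

apply_moves([
  {"translation": [0, 0, 0], "rotation": [0, 0, -0.144]},
  {"translation": [0, 0, 0], "rotation": [0, 0, -0.144]},
  {"translation": [0, 0, 0], "rotation": [0, 0, -0.144]},
  {"translation": [0, 0, 0], "rotation": [0, 0, -0.144]},
  {"translation": [0, 0, 0], "rotation": [0, 0, -0.144]},
  {"translation": [0, 0, 0], "rotation": [0, 0, -0.144]},
  {"translation": [0, 0, 0], "rotation": [0, 0, -0.144]},
  {"translation": [0, 0, 0], "rotation": [0, 0, 0]},
  {"translation": [0, 0, 0], "rotation": [0, 0, 0]},
])

```text
time: 2.0
tool_pos: [0.4779, -0.204, 0.2607]
eef_rot: [-180.0, -0.0, 79.2]
ft_force: [-0.5, -0.1, 0.2]
opening: 0.0852
gripper_force: 0.0
```

```bash
python3 -c "
from h import *
snap('wrist','w1.png');s=r.get_state();print(s['tool_pos'],s['eef_rot'],s['time'])"
```

```text
[ 0.47789836 -0.20404111  0.26075995] [-1.79985053e+02 -3.68439589e-03  7.91724085e+01] 2.05
```

View pics/w1.png

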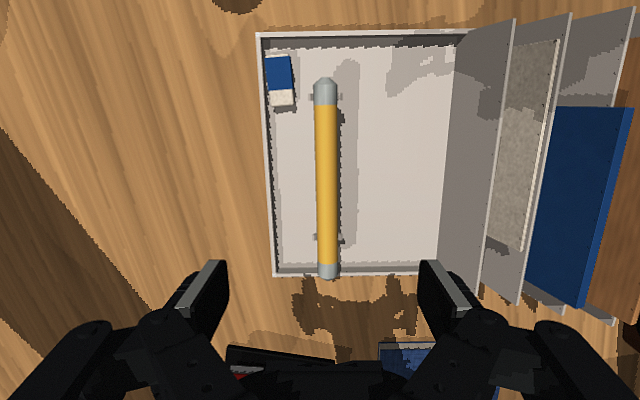

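The wrist view shows the whole tube from (325,77) to (327,280), clear between the rests. The eraser is at (281,80), off to the side.

```bash
python3 -c "
from h import *
q=load('w1.png');P=cloud(q)
hsv=cv2.cvtColor(q['p'],cv2.COLOR_BGR2HSV)
m=(hsv[...,1]>80)&(hsv[...,0]>12)&(hsv[...,0]<30);m[:, :305]=0;m[:,350:]=0;m[:100]=0;m[272:]=0
# center line by rows
rows=[];
for v in range(112,256,6):
  u=np.nonzero(m[v])[0]; 
  rows.append(pix(q,(u.min()+u.max())/2,v,.042))
X=np.array(rows);k=np.polyfit(X[:,1],X[:,0],1);print(k,'yaw tool',90-np.degrees(np.arctan(k[0])))
print(np.std(X[:,0]-np.polyval(k,X[:,1])))
a,b=pix(q,325.5,77,.042),pix(q,327,280,.042);print(a,b,(a+b)/2,np.linalg.norm(a-b))
T=P[112:256,310:345][m[112:256,310:345]];T=T[T[:,2]>.03];print('top z',np.percentile(T[:,2],[50,90,98]))
t=P[110:256:5,326:329].mean(1);kk=np.polyfit(t[:,1],t[:,2],1);print('slope z',kk)
c=(a+b)/2;c[0]=np.polyval(k,c[1]);to(c[0],c[1],.042+.054,90-np.degrees(np.arctan(k[0])));print(c,r.grasp_offset)
"
```

```text
[0.17450201 0.51651549] yaw tool 80.1014418946051
0.00022272308981088562
[ 0.49777431 -0.11119686  0.042     ] [ 0.46353468 -0.29924727  0.042     ] [ 0.4806545  -0.20522206  0.042     ] 0.19114211694235272
top z [0.05043908 0.05210946 0.05284345]
slope z [0.00092299 0.05190126]
cm [-0.06  0.3  16.48] rot [-0.0003 -0.0001 -0.0162]
[ 0.48070383 -0.20522206  0.042     ] 0.0539
```

apply_moves([
  {"translation": [-0.06, 0.3, 0.5], "rotation": [0, 0, -0.016]},
  {"translation": [0, 0, 2], "rotation": [0, 0, 0]},
  {"translation": [0, 0, 2], "rotation": [0, 0, 0]},
  {"translation": [0, 0, 2], "rotation": [0, 0, 0]},
  {"translation": [0, 0, 2], "rotation": [0, 0, 0]},
  {"translation": [0, 0, 2], "rotation": [0, 0, 0]},
  {"translation": [0, 0, 2], "rotation": [0, 0, 0]},
  {"translation": [0, 0, 2], "rotation": [0, 0, 0]},
  {"translation": [0, 0, 1.5], "rotation": [0, 0, 0]},
  {"translation": [0, 0, 0.5], "rotation": [0, 0, 0]},
  {"translation": [0, 0, 0], "rotation": [0, 0, 0]},
], gripper=55)

```text
time: 3.15
tool_pos: [0.4805, -0.2051, 0.0951]
eef_rot: [-179.9, -0.0, 80.3]
ft_force: [-0.1, -0.6, -0.2]
opening: 0.047
gripper_force: 0.0
```

apply_moves([
  {"translation": [0, 0, 0], "rotation": [0, 0, 0]},
  {"translation": [0, 0, 0], "rotation": [0, 0, 0]},
  {"translation": [0, 0, 0], "rotation": [0, 0, 0]},
  {"translation": [0, 0, 0], "rotation": [0, 0, 0]},
  {"translation": [0, 0, 0], "rotation": [0, 0, 0]},
  {"translation": [0, 0, 0], "rotation": [0, 0, 0]},
  {"translation": [0, 0, 0], "rotation": [0, 0, 0]},
  {"translation": [0, 0, 0], "rotation": [0, 0, 0]},
], gripper=0, newtons=50)

```text
time: 3.95
tool_pos: [0.4809, -0.2053, 0.0966]
eef_rot: [180.0, 0.0, 80.3]
ft_force: [-3.1, 0.2, 7.0]
opening: 0.0182
gripper_force: 49.0
```

apply_moves([
  {"translation": [0, 0, -0.5], "rotation": [0, 0, 0]},
  {"translation": [0, 0, -1], "rotation": [0, 0, 0]},
  {"translation": [0, 0, -2], "rotation": [0, 0, 0]},
  {"translation": [0, 0, -3], "rotation": [0, 0, 0]},
  {"translation": [0, 0, -4], "rotation": [0, 0, 0]},
  {"translation": [0, 0, -4], "rotation": [0, 0, 0]},
  {"translation": [0, 0, -4], "rotation": [0, 0, 0]},
  {"translation": [0, 0, -4], "rotation": [0, 0, 0]},
  {"translation": [0, 0, -1.5], "rotation": [0, 0, 0]},
  {"translation": [0, 0, 0], "rotation": [0, 0, 0]},
  {"translation": [0, 0, 0], "rotation": [0, 0, 0]},
])

```text
time: 5.05
tool_pos: [0.4805, -0.205, 0.3357]
eef_rot: [180.0, -0.0, 80.3]
ft_force: [-0.4, -0.7, -2.9]
opening: 0.0185
gripper_force: 49.0
```

```bash
python3 -c "
from h import *
q=load('t1.png');c=[pix(q,u,v,.17) for u,v in((190+155/5,130+482/5),(190+487/5,130+432/5))];print(c,np.linalg.norm(c[0]-c[1]))
m=(c[0]+c[1])/2;d=c[0]-c[1];yaw=np.degrees(np.arctan2(-d[0],d[1]));print(m,yaw)
s=r.get_state();print(s['ft_force'],s['opening'],s['tool_pos'])
to(m[0]-.08,m[1],.34,90+yaw)
b=pix(q,229.4,186,.04);print('seat from button',b-R.from_euler('z',yaw,degrees=True).apply([.145,.085,0]))
snap('wrist','w2.png')
"
```

```text
[array([0.45758075, 0.30283887, 0.17      ]), array([0.48725326, 0.11320952, 0.17      ])] 0.19193684263808247
[0.472417  0.2080242 0.17     ] 8.893320428224447
[-0.35098479 -0.65209626 -2.87102736] 0.018539092448413893 [ 0.4804707  -0.20503246  0.33574546]
cm [ 39.24 -15.63  -0.43] rot [ 3.000e-04  0.000e+00 -3.242e-01]
seat from button [0.46950013 0.20718957 0.04      ]
```

View pics/w2.png

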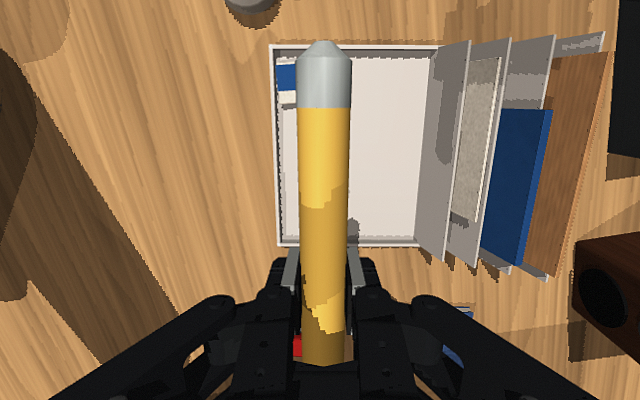

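The wrist view shows the tube held between the pads, with its far tip at (322,40). I'll get its pose in the tool frame from depth and move to the lamp viewpoint, 8 cm in front of the seat.

apply_moves([
  {"translation": [3.27, -1.3, 0], "rotation": [0, 0, 0]},
  {"translation": [3.27, -1.3, 0], "rotation": [0, 0, 0]},
  {"translation": [3.27, -1.3, 0], "rotation": [0, 0, 0]},
  {"translation": [3.27, -1.3, 0], "rotation": [0, 0, 0]},
  {"translation": [3.27, -1.3, 0], "rotation": [0, 0, 0]},
  {"translation": [3.27, -1.3, 0], "rotation": [0, 0, 0]},
  {"translation": [3.27, -1.3, 0], "rotation": [0, 0, 0]},
  {"translation": [3.27, -1.3, 0], "rotation": [0, 0, 0]},
  {"translation": [3.27, -1.3, 0], "rotation": [0, 0, 0]},
  {"translation": [3.27, -1.3, 0], "rotation": [0, 0, 0]},
  {"translation": [3.27, -1.3, 0], "rotation": [0, 0, 0]},
  {"translation": [3.27, -1.3, 0], "rotation": [0, 0, 0]},
])

```text
time: 6.3
tool_pos: [0.3919, 0.2089, 0.3343]
eef_rot: [-179.9, 0.1, 80.3]
ft_force: [0.6, 0.5, -1.6]
opening: 0.0184
gripper_force: 49.0
```

apply_moves([
  {"translation": [0, 0, 0], "rotation": [0, 0, -0.108]},
  {"translation": [0, 0, 0], "rotation": [0, 0, -0.108]},
  {"translation": [0, 0, 0], "rotation": [0, 0, -0.108]},
  {"translation": [0, 0, 0], "rotation": [0, 0, 0]},
  {"translation": [0, 0, 0], "rotation": [0, 0, 0]},
  {"translation": [0, 0, 0], "rotation": [0, 0, 0]},
])

```text
time: 6.9
tool_pos: [0.3929, 0.2076, 0.3353]
eef_rot: [-179.9, 0.0, 98.7]
ft_force: [0.1, 0.9, -2.0]
opening: 0.0183
gripper_force: 49.0
```

```bash
python3 -c "
from h import *
q=load('w2.png');c=np.array(r.calibration('wrist')['T_tool_cam']);q['T']=c;P=cloud(q)
rows=np.arange(45,260,5);X=[]
for v in range(60,240,10):
  u=[k for k in range(285,365) if 0<P[v,k,2]<.08]; 
  X.append(np.r_[P[v,u].mean(0)[:2],P[v,u,2].min(),P[v,u,1].min(),P[v,u,1].max()])
X=np.array(X);print(X[::4].round(4));print('z fit',np.polyfit(X[:,0],X[:,2],1),'y fit',np.polyfit(X[:,0],(X[:,3]+X[:,4])/2,1))
print('tip',P[42:48,322])
s=r.get_state();print(s['tool_pos'],s['eef_rot'],s['ft_force'],s['time']);snap('wrist','w3.png')
"
```

```text
[[ 0.0891  0.0001  0.0442 -0.0097  0.01  ]
 [ 0.0764  0.0001  0.0441 -0.0097  0.0099]
 [ 0.0628  0.      0.044  -0.0096  0.0098]
 [ 0.0482  0.      0.0445 -0.0095  0.0098]
 [ 0.0325  0.      0.0442 -0.0097  0.0097]]
z fit [-0.00707711  0.04449705] y fit [ 0.00381477 -0.00027663]
tip [[ 0.095139   -0.00026324  0.05071528]
 [ 0.0948271  -0.00026378  0.05069398]
 [ 0.09441305 -0.00026268  0.05000245]
 [ 0.09387352 -0.00025945  0.04844979]
 [ 0.09357919 -0.0002602   0.04851742]
 [ 0.0933198  -0.00026156  0.04883322]]
[0.39286889 0.20762933 0.33527747] [-1.79936099e+02  2.17760548e-02  9.87322868e+01] [ 0.08981203  0.92683516 -1.96124269] 6.9
```

View pics/w3.png

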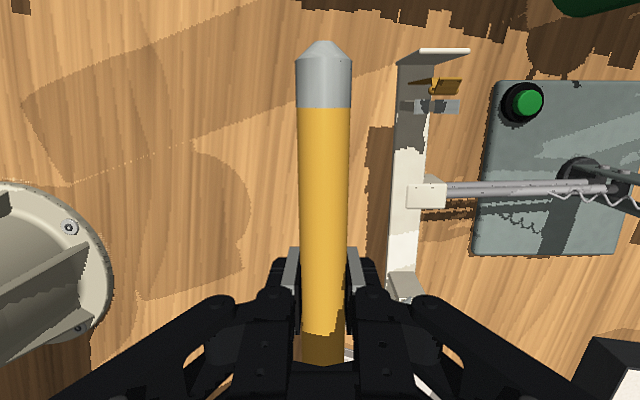

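The picture shows the +y clip at (443,87), its saddle at (432,105), the bar's T-joint at (427,195) and the button at (530,102). The -y end is hidden behind the hand, so I'll shift to see it.

apply_moves([
  {"translation": [-3.5, 0, 0], "rotation": [0, 0, 0]},
  {"translation": [-3.5, 0, 0], "rotation": [0, 0, 0]},
  {"translation": [-3.5, 0, 0], "rotation": [0, 0, 0]},
  {"translation": [-3.5, 0, 0], "rotation": [0, 0, 0]},
  {"translation": [0, 0, 0], "rotation": [0, 0, 0]},
  {"translation": [0, 0, 0], "rotation": [0, 0, 0]},
  {"translation": [0, 0, 0], "rotation": [0, 0, 0]},
])

```text
time: 7.65
tool_pos: [0.4146, 0.07, 0.3359]
eef_rot: [180.0, -0.0, 98.8]
ft_force: [0.6, 1.1, -1.1]
opening: 0.0179
gripper_force: 49.0
```

```bash
python3 -c "
from h import *
s=r.get_state();print(s['tool_pos'],s['eef_rot'],s['ft_force'],s['time']);snap('wrist','w4.png')
a=load('w3.png');b=load('w4.png')
cv2.imwrite('pics/c.png',np.vstack([cv2.resize(x[:,360:560],None,fx=1.5,fy=1.5,interpolation=2) for x in (a['p'][30:230],b['p'][30:230])]) if 0 else np.hstack([cv2.resize(a['p'][30:230,370:500],None,fx=3,fy=3,interpolation=2),cv2.resize(b['p'][30:230,370:500],None,fx=3,fy=3,interpolation=2)]))
for q in (a,b):
  P=cloud(q)
  X=P[20:300,365:500].reshape(-1,3);Z=X[(X[:,2]>.08)]
  print(np.histogram(Z[:,2],bins=np.arange(.08,.22,.005)))
"
```

```text
[0.41461335 0.06996564 0.33585086] [ 1.79998702e+02 -2.24881230e-02  9.88433379e+01] [ 0.61368053  1.07248242 -1.13829402] 7.65
(array([  16,   14,   34,  305,  440, 4894, 2248,   99,  156,  142,  124,
        155,  176,  173,  164,  273,  265,  338,  370,  129,  174,  238,
         33,    0,    0,    0,    0,    0]), array([0.08 , 0.085, 0.09 , 0.095, 0.1  , 0.105, 0.11 , 0.115, 0.12 ,
       0.125, 0.13 , 0.135, 0.14 , 0.145, 0.15 , 0.155, 0.16 , 0.165,
       0.17 , 0.175, 0.18 , 0.185, 0.19 , 0.195, 0.2  , 0.205, 0.21 ,
       0.215, 0.22 ]))
(array([  12,   11,    8,  156,  472, 3389, 2254,   91,   95,   93,  127,
         75,  129,  104,  105,  266,  277,  312,  303,   96,  167,  216,
         18,    0,    0,    0,    0,    0]), array([0.08 , 0.085, 0.09 , 0.095, 0.1  , 0.105, 0.11 , 0.115, 0.12 ,
       0.125, 0.13 , 0.135, 0.14 , 0.145, 0.15 , 0.155, 0.16 , 0.165,
       0.17 , 0.175, 0.18 , 0.185, 0.19 , 0.195, 0.2  , 0.205, 0.21 ,
       0.215, 0.22 ]))
```

View pics/c.png

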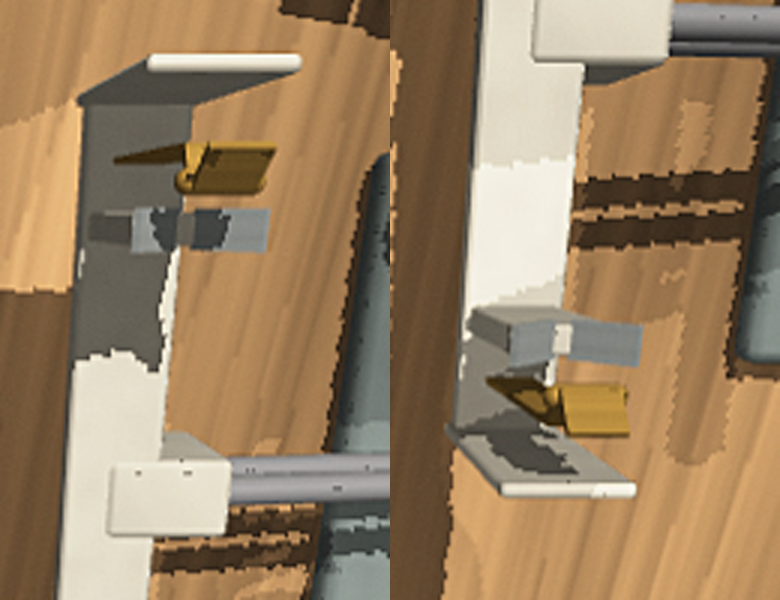

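The crops show each end: end-wall top edges at left crop (150–298,62) and right crop (503–635,490), the brass clips just inboard, then the grey V saddles at (200,230) and (575,340). I'll fit these in the lamp frame.

```bash
python3 -c "
from h import *
L=R.from_euler('z',8.9,degrees=True);c=np.array([.471,.2076,0])
for f in('w3.png','w4.png'):
  q=load(f);P=cloud(q)
  A=P[20:300,365:560].reshape(-1,3);X=L.inv().apply(A-c)
  b=X[(abs(X[:,2]-.110)<.006)&(abs(X[:,0])<.03)]
  print(f,'bar z',np.median(b[:,2]))
  for y in np.arange(-.07,.08,.02):
    k=b[abs(b[:,1]-y)<.005]
    if len(k)>40: print(' y %.2f x %.4f %.4f mid %.4f'%(y,*np.percentile(k[:,0],[2,98]),np.percentile(k[:,0],[2,98]).mean()))
  sg=1 if f=='w3.png' else -1
  w=X[(X[:,2]>.178)&(abs(X[:,0])<.04)&(X[:,1]*sg>.09)];w=w[w[:,1]*sg>np.percentile(w[:,1]*sg,50)-.01]
  print('wall y',np.percentile(w[:,1],[2,50,98]).round(4),'x',np.percentile(w[:,0],[1,99]).round(4),'z',w[:,2].max())
  s=X[(X[:,2]>.13)&(abs(X[:,0])<.04)&(X[:,1]*sg>.074)&(X[:,1]*sg<.091)]
  print('saddle y',np.percentile(s[:,1],[2,98]).round(4))
  for x in np.arange(-.028,.03,.004):
    k=s[abs(s[:,0]-x)<.002]
    if len(k): print('  x %.3f zmax %.4f med %.4f n%d'%(x,k[:,2].max(),np.median(k[:,2]),len(k)))
  k=X[(X[:,2]>.15)&(abs(X[:,0])<.04)&(X[:,1]*sg>.091)&(X[:,1]*sg<.105)]
  print('clip',len(k),np.percentile(k,[2,50,98],axis=0).round(4).tolist())
"
```

```text
w3.png bar z 0.10957949259337574
 y -0.07 x -0.0134 0.0154 mid 0.0010
 y -0.05 x -0.0133 0.0156 mid 0.0011
 y -0.03 x -0.0134 0.0155 mid 0.0011
 y -0.01 x -0.0133 0.0284 mid 0.0075
 y 0.01 x -0.0132 0.0291 mid 0.0079
 y 0.03 x -0.0132 0.0158 mid 0.0013
 y 0.05 x -0.0131 0.0157 mid 0.0013
 y 0.07 x -0.0130 0.0159 mid 0.0015
wall y [0.0916 0.0964 0.1021] x [-0.0073  0.011 ] z 0.19179520040232192
saddle y [0.0792 0.0884]
  x -0.012 zmax 0.1709 med 0.1541 n175
  x -0.008 zmax 0.1681 med 0.1659 n58
  x -0.004 zmax 0.1637 med 0.1617 n54
  x 0.000 zmax 0.1599 med 0.1578 n57
  x 0.004 zmax 0.1610 med 0.1579 n83
  x 0.008 zmax 0.1648 med 0.1614 n106
  x 0.012 zmax 0.1689 med 0.1654 n108
  x 0.016 zmax 0.1709 med 0.1687 n95
  x 0.020 zmax 0.1682 med 0.1682 n1
clip 592 [[-0.0069, 0.0916, 0.155], [-0.0001, 0.0975, 0.1844], [0.0099, 0.1024, 0.1905]]
w4.png bar z 0.10972249836183098
 y -0.07 x -0.0132 0.0156 mid 0.0012
 y -0.05 x -0.0131 0.0159 mid 0.0014
 y -0.03 x -0.0129 0.0159 mid 0.0015
 y -0.01 x -0.0128 0.0289 mid 0.0080
 y 0.01 x -0.0127 0.0287 mid 0.0080
wall y [-0.1154 -0.0946 -0.0904] x [-0.0393  0.0102] z 0.31229032401990875
saddle y [-0.0905 -0.0765]
  x -0.016 zmax 0.1684 med 0.1684 n1
  x -0.012 zmax 0.1709 med 0.1558 n161
  x -0.008 zmax 0.1808 med 0.1650 n78
  x -0.004 zmax 0.1832 med 0.1613 n93
  x 0.000 zmax 0.1833 med 0.1583 n91
  x 0.004 zmax 0.1837 med 0.1577 n112
  x 0.008 zmax 0.1834 med 0.1616 n136
  x 0.012 zmax 0.1804 med 0.1653 n118
  x 0.016 zmax 0.1706 med 0.1685 n78
  x 0.020 zmax 0.1675 med 0.1675 n1
clip 431 [[-0.007, -0.1, 0.152], [-0.0008, -0.0959, 0.1854], [0.0086, -0.0912, 0.1906]]
```

```bash
python3 -c "
from h import *
to(.4724,.2088,.336,98.7)
s=r.get_state();print(s['ft_force'],s['qpos'])"
```

```text
cm [ 1.28e+01  7.86e+00 -1.00e-02] rot [-0.     -0.0003  0.0034]
[-0.2338618  -0.19015519 -0.8610411 ] [ 9.39140494e+00 -6.36779931e-01  1.14854874e+02  1.84859856e-02
  6.57843051e+01  4.90038742e-01]
```

apply_moves([
  {"translation": [2.56, 1.57, 0], "rotation": [0, 0, 0.003]},
  {"translation": [2.56, 1.57, 0], "rotation": [0, 0, 0]},
  {"translation": [2.56, 1.57, 0], "rotation": [0, 0, 0]},
  {"translation": [2.56, 1.57, 0], "rotation": [0, 0, 0]},
  {"translation": [2.56, 1.57, 0], "rotation": [0, 0, 0]},
  {"translation": [0, 0, 2], "rotation": [0, 0, 0]},
  {"translation": [0, 0, 2], "rotation": [0, 0, 0]},
  {"translation": [0, 0, 2], "rotation": [0, 0, 0]},
  {"translation": [0, 0, 1], "rotation": [0, 0, 0]},
  {"translation": [0, 0, 0], "rotation": [0, 0, 0]},
  {"translation": [0, 0, 0], "rotation": [0, 0, 0]},
  {"translation": [0, 0, 0], "rotation": [0, 0, 0]},
], newtons=70)

```text
time: 8.9
tool_pos: [0.4733, 0.2083, 0.2669]
eef_rot: [179.9, -0.0, 98.7]
ft_force: [0.7, -0.6, -0.5]
opening: 0.0178
gripper_force: 68.5
```

```bash
python3 -c "
from h import *
s=r.get_state();print(s['ft_force'],s['wrist_torque'],s['tool_pos'],s['time']);to(.4724,.2088,.245,98.7)
snap('wrist','w5.png');snap('scene','s5.png');p=cv2.imread('pics/s5.png');w=cv2.imread('pics/w5.png')
cv2.imwrite('pics/c5.png',np.hstack([cv2.resize(p[150:250,320:460],None,fx=3,fy=3,interpolation=2),cv2.resize(w[0:300,140:520],None,fx=1,fy=1)]))"
```

```text
[ 0.70403632 -0.56793482 -0.47550545] [-0.03687807 -0.07704423  0.0523989 ] [0.47327518 0.20833119 0.26690717] 8.9
cm [ 0.06 -0.08  2.19] rot [ 0.0016 -0.0005  0.0003]
```

View pics/c5.png

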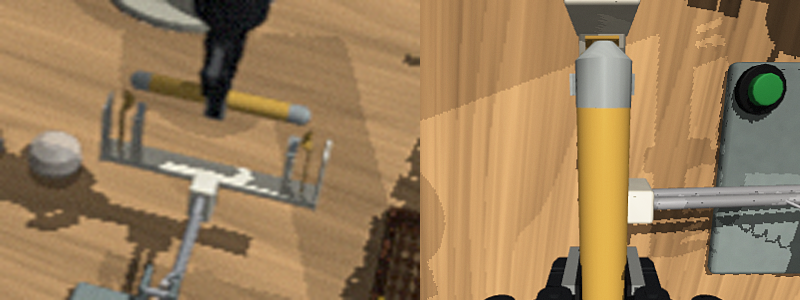

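The tube lines up with the clip behind its tip: both sit at about crop u=603. I'll lower it to just above the clips and then press in small steps.

apply_moves([
  {"translation": [0.03, -0.05, 0.8], "rotation": [0, 0, 0]},
  {"translation": [0, 0, 0.8], "rotation": [0, 0, 0]},
  {"translation": [0, 0, 0.4], "rotation": [0, 0, 0]},
  {"translation": [0, 0, 0.2], "rotation": [0, 0, 0]},
  {"translation": [0, 0, 0.2], "rotation": [0, 0, 0]},
  {"translation": [0, 0, 0], "rotation": [0, 0, 0]},
  {"translation": [0, 0, 0], "rotation": [0, 0, 0]},
])

```text
time: 9.7
tool_pos: [0.4724, 0.2082, 0.2419]
eef_rot: [180.0, -0.0, 98.7]
ft_force: [-0.5, 0.5, -1.2]
opening: 0.0178
gripper_force: 68.6
```

apply_moves([
  {"translation": [0, 0, 0.1], "rotation": [0, 0, 0]},
  {"translation": [0, 0, 0.1], "rotation": [0, 0, 0]},
  {"translation": [0, 0, 0.1], "rotation": [0, 0, 0]},
  {"translation": [0, 0, 0.1], "rotation": [0, 0, 0]},
  {"translation": [0, 0, 0], "rotation": [0, 0, 0]},
  {"translation": [0, 0, 0], "rotation": [0, 0, 0]},
])

```text
time: 10.3
tool_pos: [0.4723, 0.2082, 0.2379]
eef_rot: [180.0, -0.0, 98.7]
ft_force: [0.5, 1.1, 1.5]
opening: 0.0176
gripper_force: 68.9
```

apply_moves([
  {"translation": [0, 0, 0.1], "rotation": [0, 0, 0]},
  {"translation": [0, 0, 0.1], "rotation": [0, 0, 0]},
  {"translation": [0, 0, 0.1], "rotation": [0, 0, 0]},
  {"translation": [0, 0, 0.1], "rotation": [0, 0, 0]},
  {"translation": [0, 0, 0], "rotation": [0, 0, 0]},
  {"translation": [0, 0, 0], "rotation": [0, 0, 0]},
])

```text
time: 10.9
tool_pos: [0.4723, 0.2082, 0.2338]
eef_rot: [180.0, 0.0, 98.7]
ft_force: [0.1, 0.4, 2.5]
opening: 0.0184
gripper_force: 69.0
```

apply_moves([
  {"translation": [0, 0, 0.1], "rotation": [0, 0, 0]},
  {"translation": [0, 0, 0.1], "rotation": [0, 0, 0]},
  {"translation": [0, 0, 0.1], "rotation": [0, 0, 0]},
  {"translation": [0, 0, 0.1], "rotation": [0, 0, 0]},
  {"translation": [0, 0, 0], "rotation": [0, 0, 0]},
  {"translation": [0, 0, 0], "rotation": [0, 0, 0]},
])

```text
time: 11.5
tool_pos: [0.4723, 0.2082, 0.23]
eef_rot: [180.0, -0.0, 98.7]
ft_force: [-0.4, 0.4, 6.2]
opening: 0.0182
gripper_force: 69.2
```

apply_moves([
  {"translation": [0, 0, 0.1], "rotation": [0, 0, 0]},
  {"translation": [0, 0, 0.1], "rotation": [0, 0, 0]},
  {"translation": [0, 0, 0.1], "rotation": [0, 0, 0]},
  {"translation": [0, 0, 0], "rotation": [0, 0, 0]},
  {"translation": [0, 0, 0], "rotation": [0, 0, 0]},
])

```text
time: 12.0
tool_pos: [0.4724, 0.2083, 0.2271]
eef_rot: [180.0, -0.0, 98.7]
ft_force: [-0.2, -1.2, 7.4]
opening: 0.0179
gripper_force: 69.4
```

apply_moves([
  {"translation": [0, 0, 0.1], "rotation": [0, 0, 0]},
  {"translation": [0, 0, 0.1], "rotation": [0, 0, 0]},
  {"translation": [0, 0, 0.1], "rotation": [0, 0, 0]},
  {"translation": [0, 0, 0], "rotation": [0, 0, 0]},
  {"translation": [0, 0, 0], "rotation": [0, 0, 0]},
])

```text
time: 12.5
tool_pos: [0.4725, 0.2083, 0.2243]
eef_rot: [180.0, -0.0, 98.7]
ft_force: [-1.9, 0.1, 8.2]
opening: 0.0181
gripper_force: 69.5
```

apply_moves([
  {"translation": [0, 0, 0.1], "rotation": [0, 0, 0]},
  {"translation": [0, 0, 0.1], "rotation": [0, 0, 0]},
  {"translation": [0, 0, 0], "rotation": [0, 0, 0]},
  {"translation": [0, 0, 0], "rotation": [0, 0, 0]},
])

```text
time: 12.9
tool_pos: [0.4726, 0.2083, 0.2224]
eef_rot: [179.9, -0.0, 98.7]
ft_force: [-1.4, 0.0, 7.8]
opening: 0.0178
gripper_force: 69.6
```

apply_moves([
  {"translation": [0, 0, 0.1], "rotation": [0, 0, 0]},
  {"translation": [0, 0, 0.1], "rotation": [0, 0, 0]},
  {"translation": [0, 0, 0], "rotation": [0, 0, 0]},
  {"translation": [0, 0, 0], "rotation": [0, 0, 0]},
])

```text
time: 13.3
tool_pos: [0.4727, 0.2084, 0.2205]
eef_rot: [179.9, -0.0, 98.7]
ft_force: [-0.9, 0.4, 8.9]
opening: 0.0179
gripper_force: 69.7
```

apply_moves([
  {"translation": [0, 0, 0.1], "rotation": [0, 0, 0]},
  {"translation": [0, 0, 0.1], "rotation": [0, 0, 0]},
  {"translation": [0, 0, 0], "rotation": [0, 0, 0]},
  {"translation": [0, 0, 0], "rotation": [0, 0, 0]},
])

```text
time: 13.7
tool_pos: [0.4728, 0.2084, 0.2186]
eef_rot: [179.9, -0.0, 98.7]
ft_force: [-1.8, 0.1, 9.8]
opening: 0.0177
gripper_force: 69.8
```

apply_moves([
  {"translation": [0, 0, 0.1], "rotation": [0, 0, 0]},
  {"translation": [0, 0, 0.1], "rotation": [0, 0, 0]},
  {"translation": [0, 0, 0], "rotation": [0, 0, 0]},
  {"translation": [0, 0, 0], "rotation": [0, 0, 0]},
])

```text
time: 14.1
tool_pos: [0.4729, 0.2085, 0.2166]
eef_rot: [179.9, -0.0, 98.7]
ft_force: [-1.0, -0.1, 10.4]
opening: 0.0179
gripper_force: 69.8
```

apply_moves([
  {"translation": [0, 0, 0.1], "rotation": [0, 0, 0]},
  {"translation": [0, 0, 0.1], "rotation": [0, 0, 0]},
  {"translation": [0, 0, 0], "rotation": [0, 0, 0]},
  {"translation": [0, 0, 0], "rotation": [0, 0, 0]},
])

```text
time: 14.5
tool_pos: [0.473, 0.2085, 0.2148]
eef_rot: [179.9, -0.0, 98.7]
ft_force: [0.1, -0.4, 11.7]
opening: 0.0175
gripper_force: 70.0
```

apply_moves([
  {"translation": [0, 0, 0.1], "rotation": [0, 0, 0]},
  {"translation": [0, 0, 0.1], "rotation": [0, 0, 0]},
  {"translation": [0, 0, 0], "rotation": [0, 0, 0]},
  {"translation": [0, 0, 0], "rotation": [0, 0, 0]},
])

```text
time: 14.9
tool_pos: [0.473, 0.2085, 0.2129]
eef_rot: [179.9, -0.0, 98.7]
ft_force: [-0.5, -0.6, 13.3]
opening: 0.0181
gripper_force: 70.1
```

apply_moves([
  {"translation": [0, 0, 0.1], "rotation": [0, 0, 0]},
  {"translation": [0, 0, 0], "rotation": [0, 0, 0]},
  {"translation": [0, 0, 0], "rotation": [0, 0, 0]},
])

```text
time: 15.2
tool_pos: [0.4722, 0.2081, 0.2108]
eef_rot: [-180.0, 0.0, 98.7]
ft_force: [-0.3, -1.0, 3.7]
opening: 0.0178
gripper_force: 69.3
```

```bash
cat > m.py <<'E'
from h import *
import sys
s=r.get_state()
print(np.mean([r.get_state()['ft_force'][2] for _ in range(5)]),s['wrist_torque'].round(2),s['tool_pos'].round(4))
snap('wrist',sys.argv[1]);q=load(sys.argv[1]);P=cloud(q)
L=R.from_euler('z',8.7,degrees=True)
X=L.inv().apply(P[:330].reshape(-1,3)-np.array([.4724,.2088,0]))
t=X[(X[:,0]>.016)&(X[:,0]<.024)&(abs(X[:,1]-.0)<.012)&(X[:,2]>.05)]
w=X[(X[:,1]>.095)&(X[:,1]<.115)&(abs(X[:,0])<.014)&(X[:,2]>.13)]
tt=X[(abs(X[:,0])<.003)&(X[:,1]>.03)&(X[:,1]<.06)&(X[:,2]>.12)]
print('joint z',np.median(t[:,2]),len(t),'wall max z',np.percentile(w[:,2],99),'tube top',np.percentile(tt[:,2],95))
E
python3 m.py w6.png
python3 - <<'E'
import sys
sys.path.insert(0,'.')
from h import *
q=load('w5.png');P=cloud(q);L=R.from_euler('z',8.7,degrees=True)
X=L.inv().apply(P[:330].reshape(-1,3)-np.array([.4724,.2088,0]))
t=X[(X[:,0]>.016)&(X[:,0]<.024)&(abs(X[:,1]-.0)<.012)&(X[:,2]>.05)]
w=X[(X[:,1]>.095)&(X[:,1]<.115)&(abs(X[:,0])<.014)&(X[:,2]>.13)]
print('before',np.median(t[:,2]),np.percentile(w[:,2],99))
E
```

```text
3.724840254893448 [-0.08 -0.02  0.15] [0.4722 0.2081 0.2108]
joint z 0.16068603460363304 1378 wall max z 0.17750071378009558 tube top 0.1665524596928132
before 0.22291937796599995 0.21514391307427203
```

Run:
```python
from h import *
snap('scene','s6.png');p=cv2.imread('pics/s6.png');w=cv2.imread('pics/w6.png')
cv2.imwrite('pics/c6.png',np.hstack([cv2.resize(p[160:230,340:440],None,fx=5,fy=5,interpolation=2),cv2.resize(w[0:175,260:410],None,fx=2,fy=2,interpolation=2)]))
q=load('w6.png');P=cloud(q);L=R.from_euler('z',8.7,degrees=True)
X=L.inv().apply(P.reshape(-1,3)-np.array([.4724,.2088,0])).reshape(P.shape)
# arm/joint/bar/wall heights
b=X[(abs(X[...,0]-.015)<.004)&(abs(X[...,1]-.0)<.01)&(X[...,2]<.13)&(X[...,2]>.06)];print('bar/joint',np.percentile(b[:,2],[5,50,95]),len(b))
b=X[(X[...,1]>.095)&(abs(X[...,0])>.008)&(abs(X[...,0])<.016)&(X[...,1]<.125)&(X[...,2]>.1)];print('wall',np.percentile(b[:,2],[50,90,99]),np.percentile(b[:,1],[5,95]),len(b))
for f in('w3.png','w5.png'):
  Y=L.inv().apply(cloud(load(f)).reshape(-1,3)-np.array([.4724,.2088,0]))
  for nm,xr in(('arm',(.05,.07)),('joint',(.016,.024))):
    k=Y[(Y[:,0]>xr[0])&(Y[:,0]<xr[1])&(abs(Y[:,1])<.012)&(Y[:,2]>.03)&(Y[:,2]<.14)];print(f,nm,np.percentile(k[:,2],[50,95]),len(k))
Y=X.reshape(-1,3)
for nm,xr in(('arm',(.05,.07)),('joint',(.016,.024))):
    k=Y[(Y[:,0]>xr[0])&(Y[:,0]<xr[1])&(abs(Y[:,1])<.012)&(Y[:,2]>.03)&(Y[:,2]<.14)];print('w6',nm,np.percentile(k[:,2],[50,95]),len(k))
```

```text
bar/joint [0.09607612 0.09712381 0.09807694] 252
wall [0.1174952  0.12440253 0.16750033] [0.09576527 0.116726  ] 407
w3.png arm [0.09917184 0.10227767] 312
w3.png joint [0.11046986 0.11163142] 209
w5.png arm [0.09916364 0.10219974] 520
w5.png joint [0.1105141  0.11149838] 205
w6 arm [0.08722164 0.09047332] 824
w6 joint [0.09709998 0.09806841] 459
```

View pics/c6.png

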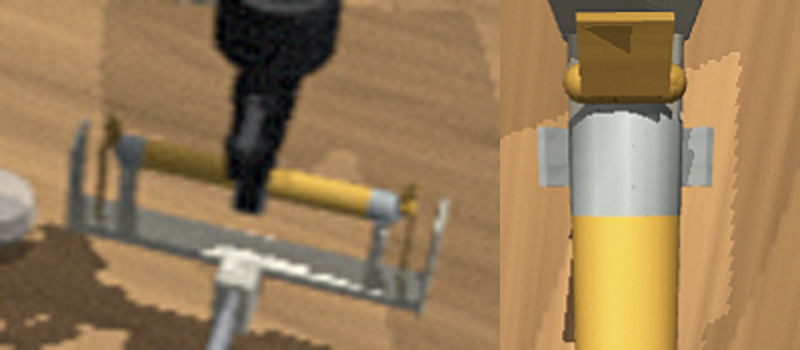

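The scene view shows both ends down inside their clips. In the wrist view the +y clip's nose has closed over the taper. The head sank 13.4 mm, so the seat is at 0.1566, and the tube axis reads 0.1566 to 0.1568, so it is home. I'll ease up with the arm, then release.

apply_moves([
  {"translation": [0, 0, -0.1], "rotation": [0, 0, 0]},
  {"translation": [0, 0, -0.2], "rotation": [0, 0, 0]},
  {"translation": [0, 0, -0.2], "rotation": [0, 0, 0]},
  {"translation": [0, 0, -0.2], "rotation": [0, 0, 0]},
  {"translation": [0, 0, -0.1], "rotation": [0, 0, 0]},
  {"translation": [0, 0, -0.1], "rotation": [0, 0, 0]},
  {"translation": [0, 0, 0], "rotation": [0, 0, 0]},
  {"translation": [0, 0, 0], "rotation": [0, 0, 0]},
  {"translation": [0, 0, 0], "rotation": [0, 0, 0]},
])

```text
time: 16.2
tool_pos: [0.4725, 0.2083, 0.22]
eef_rot: [180.0, -0.0, 98.7]
ft_force: [4.0, 0.2, 2.4]
opening: 0.0182
gripper_force: 69.1
```

Run:
```python
from h import *
s=r.get_state();snap('wrist','w7.png')
L=R.from_euler('z',8.7,degrees=True);Y=L.inv().apply(cloud(load('w7.png')).reshape(-1,3)-np.array([.4724,.2088,0]))
k=Y[(Y[:,0]>.016)&(Y[:,0]<.024)&(abs(Y[:,1])<.012)&(Y[:,2]>.03)&(Y[:,2]<.14)];print(np.median(k[:,2]),s['tool_pos'],s['ft_force'])
```

```text
0.10606360107186685 [0.47248893 0.20827294 0.2200365 ] [4.02165944 0.22908626 2.37677487]
```

apply_moves([
  {"translation": [0, 0, 0], "rotation": [0, 0, 0]},
  {"translation": [0, 0, 0], "rotation": [0, 0, 0]},
  {"translation": [0, 0, 0], "rotation": [0, 0, 0]},
  {"translation": [0, 0, 0], "rotation": [0, 0, 0]},
  {"translation": [0, 0, 0], "rotation": [0, 0, 0]},
  {"translation": [0, 0, 0], "rotation": [0, 0, 0]},
  {"translation": [0, 0, 0], "rotation": [0, 0, 0]},
], gripper=60)

```text
time: 16.95
tool_pos: [0.4722, 0.2082, 0.2199]
eef_rot: [-180.0, 0.0, 98.7]
ft_force: [-0.4, 0.8, 0.2]
opening: 0.0515
gripper_force: 0.0
```

apply_moves([
  {"translation": [0, 0, -0.5], "rotation": [0, 0, 0]},
  {"translation": [0, 0, -1.5], "rotation": [0, 0, 0]},
  {"translation": [0, 0, -2], "rotation": [0, 0, 0]},
  {"translation": [0, 0, -2], "rotation": [0, 0, 0]},
  {"translation": [0, 0, -2], "rotation": [0, 0, 0]},
  {"translation": [0, 0, -2], "rotation": [0, 0, 0]},
  {"translation": [0, 0, -2], "rotation": [0, 0, 0]},
  {"translation": [0, 0, 0], "rotation": [0, 0, 0]},
  {"translation": [0, 0, 0], "rotation": [0, 0, 0]},
])

```text
time: 17.85
tool_pos: [0.4722, 0.2082, 0.34]
eef_rot: [180.0, -0.0, 98.7]
ft_force: [0.1, -0.3, 0.4]
opening: 0.0511
gripper_force: 0.0
```

Run:
```python
from h import *
s=r.get_state();snap('wrist','w8.png');q=load('w8.png');P=cloud(q)
L=R.from_euler('z',8.7,degrees=True);c=np.array([.4724,.2088,0]);Y=L.inv().apply(P.reshape(-1,3)-c)
k=Y[(Y[:,0]>.016)&(Y[:,0]<.024)&(abs(Y[:,1])<.012)&(Y[:,2]>.03)&(Y[:,2]<.14)];print('joint',np.median(k[:,2]),s['tool_pos'],s['ft_force'])
for y in(-.07,-.06,-.04,-.02,0,.02,.04,.06,.08):
  k=Y[(abs(Y[:,0])<.006)&(abs(Y[:,1]-y)<.004)&(Y[:,2]>.15)&(Y[:,2]<.22)]
  if len(k): print(y,np.percentile(k[:,2],95).round(4),k[np.argmax(k[:,2]),0].round(4),len(k))
hsv=cv2.cvtColor(q['p'],cv2.COLOR_BGR2HSV);G=(hsv[...,1]>120)&(hsv[...,0]>45)&(hsv[...,0]<75)
S=P[G];S=S[np.linalg.norm(S[:,:2]-[.6,.314],axis=1)<.03];S=S[S[:,2]>.035]
print('btn',len(S),S.mean(0),S.min(0),S.max(0),'nominal',c+L.apply([.145,.085,0]))
cv2.imwrite('pics/w8v.png',q['p'])
```

```text
joint 0.105939125734474 [0.47223349 0.2081776  0.34002909] [ 0.07619416 -0.32183716  0.38294137]
-0.07 0.1759 -0.0018 126
-0.06 0.1757 -0.0002 127
-0.04 0.1756 0.0006 139
-0.02 0.1754 -0.0001 142
0 0.1755 0.0029 155
0.02 0.1759 0.0028 172
0.04 0.1758 -0.0001 187
0.06 0.1757 -0.0022 204
0.08 0.1758 -0.0001 221
btn 543 [0.60107875 0.31459257 0.0396407 ] [0.5877674  0.30109973 0.03516336] [0.61521454 0.3285102  0.04233691] nominal [0.60287444 0.3147548  0.        ]
```

View pics/w8v.png

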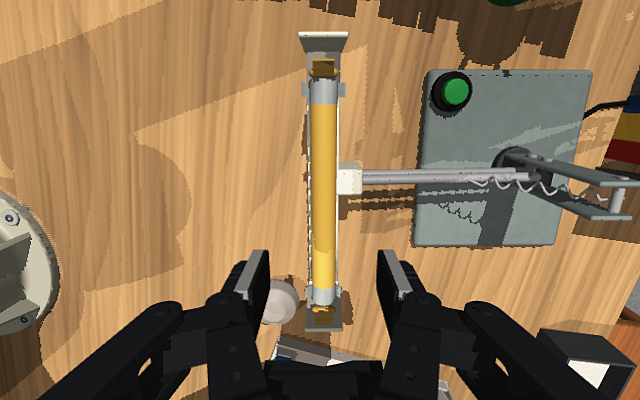

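The tube lies straight and level in both clips (axis 0.1657, seat about 0.1655), and the hand is clear. The button is at (455,92) and the cup is near the top edge. I'll turn the camera away from the cup before pressing.

Run:
```python
from h import *
q=load('t1.png');P=cloud(q)
k=P[150:195,160:208].reshape(-1,3);k=k[(k[:,2]>.06)&(k[:,2]<.2)];print('cup',np.percentile(k,[2,50,98],axis=0).round(3).tolist())
to(.602,.3146,.34,98.7)
```

```text
cup [[0.597, 0.409, 0.061], [0.64, 0.447, 0.087], [0.672, 0.483, 0.152]]
cm [ 8.56 14.47 -0.08] rot [-0.0006  0.0002  0.0002]
```

apply_moves([
  {"translation": [0, 0, 0], "rotation": [0, 0, 0.143]},
  {"translation": [0, 0, 0], "rotation": [0, 0, 0.143]},
  {"translation": [0, 0, 0], "rotation": [0, 0, 0.143]},
  {"translation": [0, 0, 0], "rotation": [0, 0, 0.143]},
  {"translation": [0, 0, 0], "rotation": [0, 0, 0.143]},
  {"translation": [0, 0, 0], "rotation": [0, 0, 0.143]},
  {"translation": [0, 0, 0], "rotation": [0, 0, 0.143]},
  {"translation": [0, 0, 0], "rotation": [0, 0, 0.143]},
  {"translation": [0, 0, 0], "rotation": [0, 0, 0.143]},
  {"translation": [0, 0, 0], "rotation": [0, 0, 0.143]},
  {"translation": [0, 0, 0], "rotation": [0, 0, 0.143]},
  {"translation": [0, 0, 0], "rotation": [0, 0, 0.15]},
], gripper=0)

```text
time: 19.1
tool_pos: [0.4717, 0.2079, 0.3385]
eef_rot: [179.9, 0.1, -0.4]
ft_force: [-0.4, -0.3, -0.7]
opening: -0.0001
gripper_force: 0.0
```

```bash
python3 -c "
from h import *
to(.6015,.3146,.34,0);s=r.get_state();print(s['tool_pos'],s['eef_rot'],s['qpos'],s['opening'])"
```

```text
cm [ 12.91 -10.75  -0.19] rot [ 0.0009  0.0021 -0.0062]
[0.47173477 0.20794052 0.33851285] [ 1.79947327e+02  1.20738087e-01 -3.53834789e-01] [2.36206713e+01 8.51698374e+00 1.04514169e+02 1.01057772e-03
 6.71005713e+01 1.13974056e+02] -6.46495398002349e-05
```

apply_moves([
  {"translation": [3.22, -2.69, 0], "rotation": [0, 0, 0]},
  {"translation": [3.22, -2.69, 0], "rotation": [0, 0, 0]},
  {"translation": [3.22, -2.69, 0], "rotation": [0, 0, 0]},
  {"translation": [3.22, -2.69, 0], "rotation": [0, 0, 0]},
  {"translation": [0, 0, 3], "rotation": [0, 0, 0]},
  {"translation": [0, 0, 4], "rotation": [0, 0, 0]},
  {"translation": [0, 0, 4], "rotation": [0, 0, 0]},
  {"translation": [0, 0, 4], "rotation": [0, 0, 0]},
  {"translation": [0, 0, 3], "rotation": [0, 0, 0]},
  {"translation": [0, 0, 2.5], "rotation": [0, 0, 0]},
  {"translation": [0, 0, 0], "rotation": [0, 0, 0]},
  {"translation": [0, 0, 0], "rotation": [0, 0, 0]},
])

```text
time: 20.3
tool_pos: [0.6006, 0.3155, 0.1341]
eef_rot: [179.9, 0.1, -0.0]
ft_force: [0.5, -0.2, 0.7]
opening: 0.0003
gripper_force: 0.0
```

```bash
python3 -c "
from h import *
to(.6015,.3146,.113,0)
s=r.get_state();print(s['tool_pos'],s['ft_force'])"
```

```text
cm [0.09 0.09 2.11] rot [ 0.0009  0.0018 -0.0002]
[0.60060373 0.31552515 0.13411409] [ 0.52352313 -0.20813343  0.73684015]
```

Press: 2.1 cm to contact, then about 5 mm.

apply_moves([
  {"translation": [0, 0, 0.8], "rotation": [0, 0, 0]},
  {"translation": [0, 0, 0.8], "rotation": [0, 0, 0]},
  {"translation": [0, 0, 0.3], "rotation": [0, 0, 0]},
  {"translation": [0, 0, 0.2], "rotation": [0, 0, 0]},
  {"translation": [0, 0, 0.2], "rotation": [0, 0, 0]},
  {"translation": [0, 0, 0.2], "rotation": [0, 0, 0]},
  {"translation": [0, 0, 0], "rotation": [0, 0, 0]},
  {"translation": [0, 0, 0], "rotation": [0, 0, 0]},
])

```text
time: 21.1
tool_pos: [0.6012, 0.3158, 0.1101]
eef_rot: [-180.0, -0.0, -0.0]
ft_force: [-1.1, 0.3, 2.7]
opening: 0.0003
gripper_force: 1.1
```

apply_moves([
  {"translation": [0, 0, 0.1], "rotation": [0, 0, 0]},
  {"translation": [0, 0, 0], "rotation": [0, 0, 0]},
  {"translation": [0, 0, 0], "rotation": [0, 0, 0]},
])

```text
time: 21.4
tool_pos: [0.6011, 0.3158, 0.109]
eef_rot: [-180.0, -0.0, -0.0]
ft_force: [-1.2, 0.4, 2.2]
opening: -0.0001
gripper_force: 1.4
```

apply_moves([
  {"translation": [0, 0, 0.1], "rotation": [0, 0, 0]},
  {"translation": [0, 0, 0.1], "rotation": [0, 0, 0]},
  {"translation": [0, 0, 0], "rotation": [0, 0, 0]},
  {"translation": [0, 0, 0], "rotation": [0, 0, 0]},
])

```text
time: 21.8
tool_pos: [0.6012, 0.3158, 0.107]
eef_rot: [-180.0, -0.0, -0.0]
ft_force: [-0.3, -0.2, 4.2]
opening: 0.0
gripper_force: 1.8
```

apply_moves([
  {"translation": [0, 0, 0.05], "rotation": [0, 0, 0]},
  {"translation": [0, 0, 0], "rotation": [0, 0, 0]},
  {"translation": [0, 0, 0], "rotation": [0, 0, 0]},
])

```text
time: 22.1
tool_pos: [0.6011, 0.3158, 0.1067]
eef_rot: [-180.0, -0.0, -0.0]
ft_force: [-1.2, -0.8, 6.2]
opening: 0.0002
gripper_force: 2.9
```

The force has gone past 4 N at the end of travel, so the button is fully down. I'll retract and check.

apply_moves([
  {"translation": [0, 0, -0.5], "rotation": [0, 0, 0]},
  {"translation": [0, 0, -2], "rotation": [0, 0, 0]},
  {"translation": [0, 0, -4], "rotation": [0, 0, 0]},
  {"translation": [0, 0, -4], "rotation": [0, 0, 0]},
  {"translation": [0, 0, -4], "rotation": [0, 0, 0]},
  {"translation": [0, 0, -4], "rotation": [0, 0, 0]},
  {"translation": [0, 0, -4], "rotation": [0, 0, 0]},
  {"translation": [0, 0, 0], "rotation": [0, 0, 0]},
  {"translation": [0, 0, 0], "rotation": [0, 0, 0]},
  {"translation": [0, 0, 0], "rotation": [0, 0, 0]},
])

```text
time: 23.1
tool_pos: [0.6004, 0.3154, 0.3299]
eef_rot: [179.9, 0.1, -0.0]
ft_force: [-0.0, -0.3, -0.2]
opening: -0.0
gripper_force: 0.0
```

```bash
python3 -c "
from h import *
s=r.get_state();print(s['tool_pos'],s['ft_force']);p,_=snap('scene','s9.png');cv2.imwrite('pics/f.png',cv2.resize(p[100:310,180:520],None,fx=2,fy=2))"
```

```text
[0.60041199 0.31541137 0.3298733 ] [-0.04668906 -0.30376193 -0.1504736 ]
```

View pics/f.png

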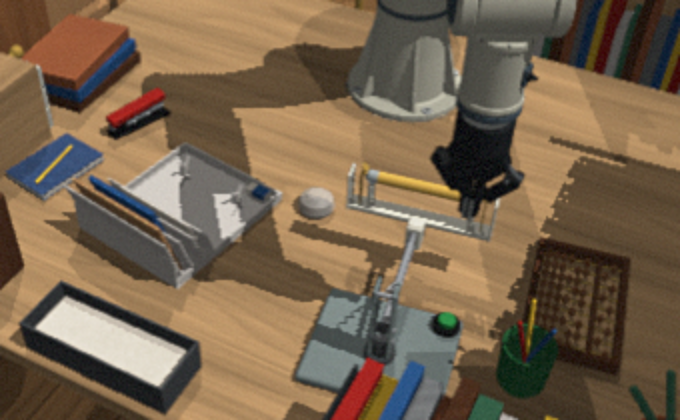

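The final view shows the tube seated level in the head (crop (425,185)), the button back up at (446,323), and the other objects where they were, with the robot clear.

```bash
python3 -c "
from h import *
print(r.sign_off())"
```

```text
the job is handed in; nothing more can be done
None
```

The tube is snapped home and level in both clips with at most about 13 N measured while pressing, the lamp's button was pressed to the end of its travel (the pictures don't show whether the lamp lit), and the job was handed in at about 23 s with the robot clear.

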